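# Trip the drying box and hold its lid at the balance point

### The arm

A 7-joint arm with a two-finger parallel gripper is mounted at the origin on the work surface. World frame = base frame: x ahead of the robot, y to its left, z up, the work surface at z = 0. Lengths are in m, angles in rad, forces in N, time in s.
With the tool pointing down it reaches from about 0.4 to 0.875 m from the base axis. Payload 6.5 kg.
Tool frame: the origin (TCP) lies midway between the tips of the shut fingers; the grasp point (between the pads) lies 19 mm behind it (pinch_z is the distance from the TCP to the grasp point, in m); z points along the fingers, y is the line along which they close (so a half turn about z gives the same grasp; the last joint's range is limited). The gripper opens to 85 mm and grips with 20 to 120 N. Pads are 22 mm wide; open, the fingers measure 114 mm over their backs; the gripper's body (76 mm by 85 mm) begins 54 mm behind the grasp point. The pads swing forward as they close: fully open they stand 13 mm farther back than shut.
Start: joints at [1.087, 0.536, -0.004, 1.538, 0.003, 1.067, -0.071], TCP at [0.264, -0.594, 0.231] pointing down, gripper open.
Joint ranges: [-2.7, 2.7], [-0.37, 2.16], [-1.27, 1.26], [0.24, 2.4], [-1.31, 4.45], [0.19, 1.91], [-2.76, 2.76]. Speed limits (rad/s): [2.39, 2.39, 3.14, 3.14, 3.14, 3.14, 3.14].

### API

Orientations are given as a unit quaternion [w, x, y, z].
In Python, from plant import * gives the robot as it stands. The module is installed in compiled form; this text tells all that it offers.
- The arm moves only by the shell command python3 -m crank 'ROWS' [FORCE]. ROWS is a JSON object of lists of equal length, an entry for each row: "gripper": the finger opening in mm, from 0 to 85.4; "travel": the shift along the tool's x, y, z in mm, a list of three; "rotation": the turn, a rotation vector about the tool's x, y, z in degrees, a list of three. In form: {"gripper": [gripper, ...], "travel": [[x, y, z], ...], "rotation": [[rx, ry, rz], ...]}. A call has exactly 10 rows; each row shifts and turns the commanded pose from where the row before left it, along the tool's axes as they then stand; what a row does not reach is not made up. A row lasts 1/12 s, in which the tool goes at most 41.7 mm and 7.16 degrees, less where a joint would pass 70% of its speed; a pose out of reach is approached as far as the arm can. A call is refused whole if a number of a shift passes 41.7 or a number of a turn 7.16, either way. A call with a gripper value outside its range is refused whole. The fingers move at their own pace and stop on an object; FORCE is the grip in N (left out, the last holds). Time passes only in rows, so rows that do not move let the fingers close, or fill a call up. It gives the time, the measured TCP pose, the force, the opening and the grip force at its end, in the units of the state.
- read_state(): the state, without advancing time (a new reading comes with each control period).
- grab_frame(name): name is "side" or "top" or "wrist"; returns a dict with "frame" (420x560x3 uint8, red, green, blue), "intrinsics" (3x3 intrinsics, pixels), "cam_to_world" (4x4, takes a point from camera to world coordinates); the wrist camera has in their place "hand_eye" (4x4, takes a point from camera to tool coordinates, whose origin is the TCP and whose axes are the flange's). Camera axes: x right, y up, looking along -z (the intrinsics and any distortion apply to the point x, -y, -z); pixel columns grow to the right and rows downward; lengths in m; the calibration is good to about 2 mm. A picture is of the moment at which its call begins: read the wrist's pose just before it. There is no depth.
- close_job(): hands the job in; it is judged then, once.
The state is a dict: "time": time; "joint_positions": joint angles; "joint_vel": joint speeds; "joint_efforts": joint torques, N m; "tcp_pos": TCP position; "eef_rot": TCP orientation; "force": force on the tool from outside, world axes, zero at the start; "moment": the same for the moment, N m; "gripper_width": finger opening in m; "grip_force": force on a finger pad.
Only numpy, scipy, OpenCV 4.12 (cv2) and the standard library are available. Lean on these libraries where they do the work, as an engineer would, in place of code of your own. Each camera call takes 0.05 s, during which the arm holds its last target. There are 200 camera calls.

### The job

The lid of the cement-drying box has to be held at its tipping point while a colleague fits the stay. Push the trip lever at the side of the box down through its full stroke so that the lid is released and pops ajar, let the lever spring back, then take the lid by its ball knob and swing it up until it stands straight up, balanced over its hinge so that it would fall neither way. Finish while still holding it still there by the knob, and leave everything else on the bench where it is.

Things in the scene. Friction and masses are not known exactly. Their poses are not given: they have to be found in the camera images.
- station: The drying box, fixed to the bench: grey sheet-metal box 130 (x) x 200 (y) x 84 mm high, open on top under its lid. Origin at the centre of its underside on the bench, x points away from the robot from the knob side to the hinge side, y towards the trip lever's side, z up. A 6 mm foot plate 190 x 250 mm lies under it.
- lid (a joint): Lid angle (rad): 0 shut and level, grows as the knob side rises, 1.571 straight up, at most 2.75. Steel plate 111 x 200 x 8 mm, 0.5 kg, middle plane through the hinge axis. The lever's hook holds it shut; released, a hinge spring pops it up and it settles in 1.5 s, ajar at 0.2 to 0.9 rad. It balances at 1.571 only and, let go there, slowly tips. Light to move (under 3 N).
- hinge (a point): Middle of the lid's hinge axis, in the box frame 65 mm along +x and 90 mm up. The axis runs along the box's y.
- knob (a point): Black ball knob, 28 mm in diameter, on a 10 mm stalk out of the middle of the lid's free edge. Origin: the ball's centre, in the lid's plane, 150 mm from the hinge axis; lid shut: on the robot's side, 90 mm above the bench; lid upright: 150 mm straight above hinge. Pinch it from above, fingers closing along the box's y; the ball turns between them as the lid swings.
- trip (a joint): Angle of the steel trip lever (rad): 0 at rest (sprung), 0.35 at its stop at the end of its stroke. Its hook lets the lid go at about 0.26. Its pivot runs along the box's x, in the box frame 30 mm along -x, 115 mm along +y and 50 mm up.
- pad (a point): Centre of the top face of the trip lever's press pad, 36 x 36 x 6 mm, level at rest at 80 mm above the bench, in the box frame 30 mm along -x and 185 mm along +y. Pressed straight down with 2 N to begin and 6 N at the end; over the full stroke it sinks 27 mm, tips outward by 0.35 rad and shifts 6 mm outward. It springs back when let go.
- jar: Bystander: amber jar with white cap, 60 mm wide, 75 mm high, upright; origin at the centre of its underside.
- jug: Bystander: white square bottle, 85 mm wide, 80 mm high, with a blue cone spout to 155 mm; origin at the centre of its underside.
- brush: Bystander: glue brush 170 mm long, lying in front of the box; origin at its underside.
- tub: Bystander: open white tub 120 x 90 x 50 mm; origin at the centre of its underside.
- hammer: Bystander: hammer, lying; origin at its underside.
- insole_a: Bystander: flat green insole board 230 mm long, 5 mm thick, lying; origin at its underside.

How it is judged:
On the way, in this order (a step that is already met when the one before it is completed fails the run):
1. the trip lever is pushed down through its full stroke (value of joint trip above 0.315 rad), for 0.05 s.
2. the lever is let go and the lid is ajar (value of joint trip below 0.1 rad and value of joint lid above 0.12 rad), for 0.1 s.
At the end, for the whole second after the job is handed in: The lid stands within 0.1 rad (about 6 degrees) of straight up, still (under 0.05 rad/s), with the fingers holding its knob (contact force over 1 N), and the trip lever has sprung back (under 0.1 rad) (value of joint lid between 1.471 and 1.671 rad and velocity of joint lid between -0.05 and 0.05 rad/s and contact force between the fingers and lid_c1 above 1 N and value of joint trip below 0.1 rad); the arm keeps its last pose, push and grip.
It fails at once if the lid is swung over to the back (past 2.0 rad) (value of joint lid above 2 rad).
It fails at once if a bystander is moved by more than 30 mm (distance of any of jar, jug, brush, tub, hammer, insole_a from where it was at the start of the episode above 0.03 m).
It also fails if it takes over 62 s, if anything falls off the work surface, if the arm or the gripper's body presses on something with over 40 N, if the wrist force passes 120 N, or if a joint passes its speed limit or range.

## Working session

There is one attempt and no reset: what is moved stays moved. The work goes in short steps, Python scripts to look and compute and a shell command to move; the robot and the scene stay as the last step left them, time stands still between calls to the robot, and variables do not carry over. Pictures are saved under pics/ and viewed, at most 10 in all, crops included, and the job is handed in when it is done.

```bash
mkdir -p pics
python3 - <<'E'
from plant import *
import cv2,numpy as np
s=read_state();print(s)
for n in("top","side"):
    f=grab_frame(n);cv2.imwrite(f"pics/{n}0.png",f["frame"][:,:,::-1]);print(n,f["intrinsics"],f["cam_to_world"],[k for k in f])
    np.savez(f"{n}0.npz",K=f["intrinsics"],T=f["cam_to_world"],im=f["frame"])
f=grab_frame("wrist");print(f["hand_eye"],f["intrinsics"],f.keys())
E
```

```text
{'time': 0.0, 'joint_positions': array([ 1.08679293,  0.53717193, -0.00443989,  1.5388755 ,  0.00263646,
        1.06729062, -0.07120276]), 'joint_vel': array([ 3.03722983e-04, -1.24018397e-03, -2.08721728e-03,  3.10529125e-05,
       -6.57848926e-05,  1.42869109e-03, -1.63340776e-03]), 'joint_efforts': array([-4.51296128e-04, -5.83399522e+01,  1.04880385e+00, -2.59103805e+01,
        1.23688654e-02,  9.40273254e-03, -1.15608451e-06]), 'tcp_pos': array([ 0.26345776, -0.59352283,  0.23040842]), 'eef_rot': array([-8.31054344e-04,  9.78249791e-01,  2.07428516e-01, -2.57383426e-04]), 'force': array([-0.13142746, -0.60517493, -0.63620944]), 'moment': array([-0.0193821 ,  0.02897648,  0.00265469]), 'grip_force': 0.0, 'gripper_width': 0.08540992893353533}
top [[419.17517842   0.         281.34903757]
 [  0.         419.17517842 205.55462446]
 [  0.           0.           1.        ]] [[-2.28382551e-02  9.80397571e-01 -1.95701347e-01  2.41870075e-01]
 [-9.99739172e-01 -2.24029305e-02  4.43798483e-03 -3.10434680e-02]
 [-3.32941355e-05  1.95751659e-01  9.80653500e-01  1.56347821e+00]
 [ 0.0000
[... 218 characters left out ...]
1.        ]] [[-0.97903647  0.11720245 -0.16658682  0.31480898]
 [-0.20261003 -0.64429014  0.73745467  0.8703714 ]
 [-0.02089876  0.75574718  0.65452994  0.89985865]
 [ 0.          0.          0.          1.        ]] ['frame', 'intrinsics', 'cam_to_world']
[[-2.02789127e-03  9.59991886e-01  2.80020475e-01  7.07817688e-02]
 [ 9.99997470e-01  1.67407187e-03  1.50271414e-03 -6.90770224e-04]
 [ 9.73818983e-04  2.80022814e-01 -9.59992852e-01 -1.42737015e-01]
 [ 0.00000000e+00  0.00000000e+00  0.00000000e+00  1.00000000e+00]] [[344.42816648   0.         284.89624906]
 [  0.         344.42816648 214.3644075 ]
 [  0.           0.           1.        ]] dict_keys(['frame', 'intrinsics', 'hand_eye'])
```

View pics/top0.png

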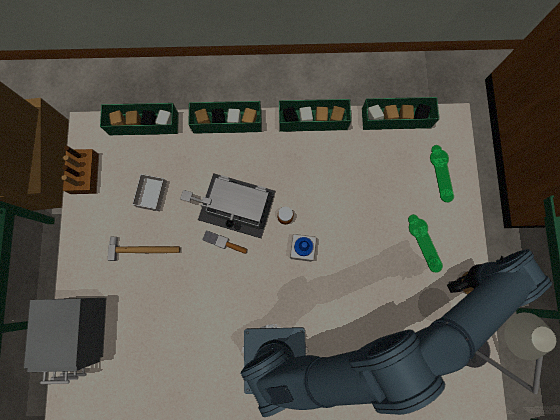

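View pics/side0.png

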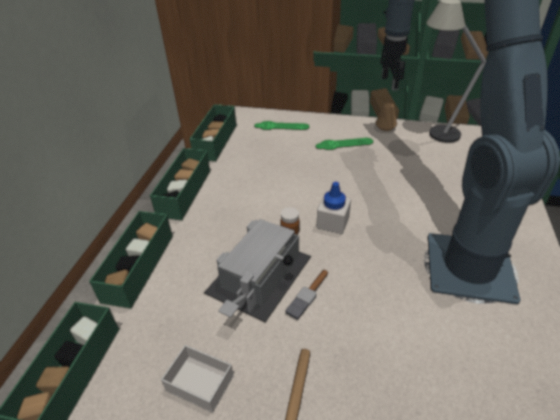

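Top view: box lid around (238,200), knob near (232,224), pad near (188,197), jar (286,215), jug (304,246). The side view shows the same things, with the knob near (289,260) and the pad near (233,308). Next I'll zoom in on both.

```bash
cat > h.py <<'E'
import numpy as np,cv2
from scipy.spatial.transform import Rotation as R
def ray(K,T,u,v):
    d=T[:3,:3]@np.array([(u-K[0,2])/K[0,0],-(v-K[1,2])/K[1,1],-1]);return T[:3,3],d
def onz(K,T,u,v,z):
    o,d=ray(K,T,u,v);return o+d*(z-o[2])/d[2]
def proj(K,T,p):
    q=T[:3,:3].T@(np.asarray(p)-T[:3,3]);return K[0,0]*q[0]/-q[2]+K[0,2],-K[1,1]*q[1]/-q[2]+K[1,2]
def tri(rs):
    A=0;b=0
    for o,d in rs:
        d=d/np.linalg.norm(d);P=np.eye(3)-np.outer(d,d);A=A+P;b=b+P@o
    return np.linalg.solve(A,b)
E
python3 - <<'E'
from h import *
t=np.load('top0.npz');s=np.load('side0.npz')
a=cv2.resize(t['im'][160:260,170:320],None,fx=4,fy=4,interpolation=cv2.INTER_CUBIC)
b=cv2.resize(s['im'][200:340,200:360],None,fx=4,fy=4,interpolation=cv2.INTER_CUBIC)
c=np.zeros((560,1240,3),np.uint8);c[:400,:600]=a;c[:,600:]=b
cv2.imwrite('pics/z.png',cv2.resize(c,(800,361))[:,:,::-1]) if 0 else (cv2.imwrite('pics/zt.png',a[:,:,::-1]),cv2.imwrite('pics/zs.png',b[:,:,::-1]))
g=cv2.cvtColor(t['im'],cv2.COLOR_RGB2HSV)
sub=np.zeros(g.shape[:2],np.uint8);sub[165:245,175:280]=1
for name,m in(("dark",(g[...,2]<75)),("lid",(g[...,2]>100)&(g[...,1]<25))):
    m=(m&(sub>0)).astype(np.uint8);cs,_=cv2.findContours(m,0,2)
    for c in sorted(cs,key=cv2.contourArea)[-3:]: print(name,cv2.contourArea(c),cv2.minAreaRect(c))
E
```

```text
dark 71.0 ((241.7547149658203, 182.85848999023438), (29.120439529418945, 3.434014081954956), 15.945394515991211)
dark 73.5 ((210.92611694335938, 185.1343536376953), (7.097349166870117, 25.54169464111328), 28.810794830322266)
dark 1102.0 ((235.9664764404297, 204.99024963378906), (67.14383697509766, 49.47624206542969), 16.22019386291504)
lid 22.0 ((204.50001525878906, 183.0), (8.538147926330566, 9.803059577941895), 18.43494987487793)
lid 72.5 ((222.30001831054688, 238.10000610351562), (15.17893123626709, 15.811387062072754), 18.434947967529297)
lid 1772.0 ((223.59432983398438, 196.1697998046875), (82.82841491699219, 40.38400650024414), 15.945395469665527)
```

View pics/zt.png

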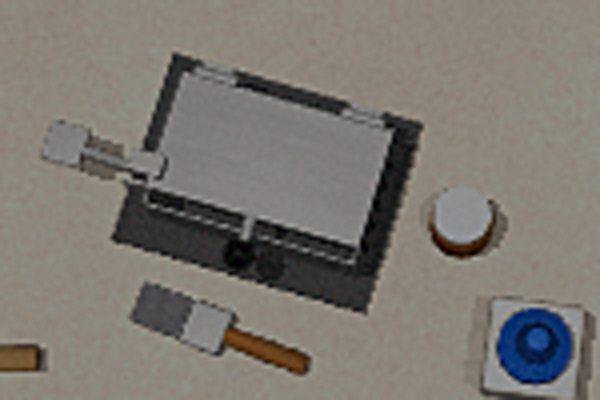

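View pics/zs.png

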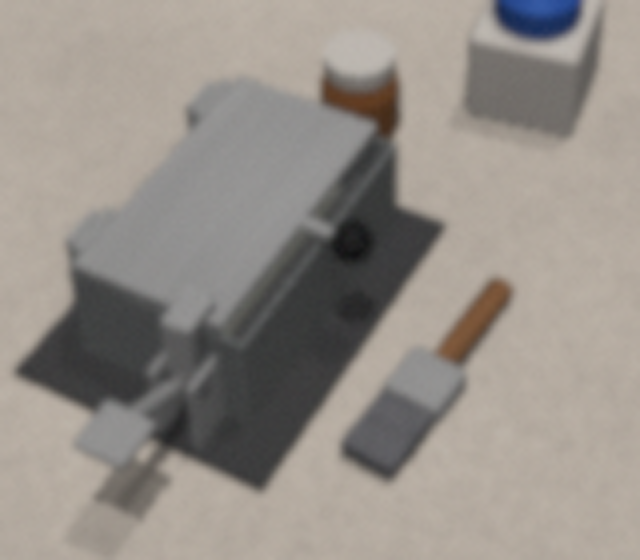

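The zoomed top view puts the pad centre at (66,143), the knob at (238,254), and the foot-plate corners at (175,53), (422,122), (367,313) and (113,240). In the zoomed side view the pad is at (115,432) and the knob at (352,240).

Run:
```python
from h import *
t=np.load('top0.npz');s=np.load('side0.npz')
T=lambda x,y:(t['K'],t['T'],170+(x+.5)/4-.5,160+(y+.5)/4-.5)
S=lambda x,y:(s['K'],s['T'],200+(x+.5)/4-.5,200+(y+.5)/4-.5)
for n,a,b,z in(("pad",(66,143),(115,432),.08),("knob",(238,254),(352,240),.09)):
    print(n,onz(*T(*a),z),onz(*S(*b),z),tri([ray(*T(*a)),ray(*S(*b))]))
def fp(F,L):
    c=np.array([onz(*F(*p),.006) for p in L]);print(c[:,:2].round(3).tolist(),c.mean(0),[np.linalg.norm(c[i]-c[i-1]).round(3) for i in range(4)])
    return c
c=fp(T,[(175,53),(422,122),(367,313),(113,240)])
v=c[0]+c[3]-c[1]-c[2]; print('yaw from y',np.degrees(np.arctan2(-v[0],v[1])))
c2=c.mean(0); yaw=np.arctan2(-v[0],v[1]);ex=np.array([np.cos(yaw),np.sin(yaw)]);ey=np.array([-ex[1],ex[0]])
for n,x,y in(("pad",-.03,.185),("knob",-.085,0),("hinge",.065,0)): print(n,c2[:2]+x*ex+y*ey)
for p,z in(((464,214),.075),((541,342),.155)): print(onz(*T(*p),z))
from plant import read_state
st=read_state();q=st['eef_rot'];r=R.from_quat(np.r_[q[1:],q[0]]);print(r.as_matrix().round(3))
```

```text
pad [0.58343972 0.30662003 0.08      ] [0.58346087 0.30878231 0.08      ] [0.58410634 0.30717578 0.07764309]
knob [0.47648682 0.14934065 0.09      ] [0.47616749 0.14541872 0.09      ] [0.47563516 0.14885381 0.09386506]
[[0.687, 0.221], [0.613, -0.016], [0.431, 0.039], [0.506, 0.277]] [0.55936581 0.13031876 0.006     ] [np.float64(0.19), np.float64(0.247), np.float64(0.19), np.float64(0.249)]
yaw from y -17.338071834732993
pad [0.58586063 0.31585319]
knob [0.47822796 0.15564955]
hinge [0.62141241 0.11094816]
[ 0.51071596 -0.05256723  0.075     ]
[ 0.38547531 -0.11341625  0.155     ]
[[ 0.914  0.406 -0.001]
 [ 0.406 -0.914  0.001]
 [-0.    -0.001 -1.   ]]
```

Pad is at about (0.5835, 0.307) and the knob at about (0.476, 0.149). Their spacing gives yaw −17.5°, which agrees with the foot plate at −17.3°. I'll turn the tool partway, then carry it over towards the pad with the fingers shut.

```bash
python3 -m crank '{"gripper":[0,0,0,0,0,0,0,0,0,0],"travel":[[0,0,0],[0,0,0],[0,0,0],[0,0,0],[0,0,0],[0,0,0],[0,0,0],[0,0,0],[0,0,0],[0,0,0]],"rotation":[[0,0,-7],[0,0,-7],[0,0,-7],[0,0,-7],[0,0,-7],[0,0,-7],[0,0,-7],[0,0,-7],[0,0,-7],[0,0,-7]]}' 30
python3 -m crank '{"gripper":[0,0,0,0,0,0,0,0,0,0],"travel":[[29,12.7,0],[29,12.7,0],[29,12.7,0],[29,12.7,0],[29,12.7,0],[29,12.7,0],[29,12.7,0],[29,12.7,0],[29,12.7,0],[29,12.7,0]],"rotation":[[0,0,0],[0,0,0],[0,0,0],[0,0,0],[0,0,0],[0,0,0],[0,0,0],[0,0,0],[0,0,0],[0,0,0]]}'
python3 -c "
from plant import *
s=read_state();print(s['joint_positions'],s['eef_rot'],s['force'])"
```

```text
time: 0.98
tcp_pos: [0.2635, -0.5939, 0.2309]
eef_rot: [-0.0, 0.68, 0.733, 0.0]
force: [-0.4, 1.0, -0.3]
gripper_width: -0.0006
grip_force: 0.0
time: 1.82
tcp_pos: [0.3706, -0.2945, 0.2312]
eef_rot: [-0.0, 0.682, 0.731, -0.0]
force: [0.4, 0.1, 0.9]
gripper_width: -0.0001
grip_force: 0.0
[ 0.93509627  0.26542225 -0.41754984  1.97147478  0.1332053   0.93105948
  0.51929162] [-8.92601892e-05  6.82464104e-01  7.30919097e-01 -1.09356330e-04] [0.35035394 0.0712377  0.85633663]
```

```bash
python3 -m crank '{"gripper":[0,0,0,0,0,0,0,0,0,0],"travel":[[29.3,12.7,0],[29.3,12.7,0],[29.3,12.7,0],[29.3,12.7,0],[29.3,12.7,0],[29.3,12.7,0],[29.3,12.7,0],[29.3,12.7,0],[29.3,12.7,0],[29.3,12.7,0]],"rotation":[[0,0,0],[0,0,0],[0,0,0],[0,0,0],[0,0,0],[0,0,0],[0,0,0],[0,0,0],[0,0,0],[0,0,0]]}'
python3 -m crank '{"gripper":[0,0,0,0,0,0,0,0,0,0],"travel":[[29.3,12.7,0],[29.3,12.7,0],[29.3,12.7,0],[29.3,12.7,0],[29.3,12.7,0],[29.3,12.7,0],[29.3,12.7,0],[29.3,12.7,0],[29.3,12.7,0],[29.3,12.7,0]],"rotation":[[0,0,0],[0,0,0],[0,0,0],[0,0,0],[0,0,0],[0,0,0],[0,0,0],[0,0,0],[0,0,0],[0,0,0]]}'
python3 -m crank '{"gripper":[0,0,0,0,0,0,0,0,0,0],"travel":[[0,0,0],[0,0,0],[0,0,0],[0,0,0],[0,0,0],[0,0,0],[0,0,0],[0,0,0],[0,0,0],[0,0,0]],"rotation":[[0,0,-6.9],[0,0,-6.9],[0,0,-6.9],[0,0,-6.9],[0,0,-6.9],[0,0,-6.9],[0,0,-6.9],[0,0,-6.9],[0,0,-6.9],[0,0,-6.9]]}'
python3 - <<'E'
from plant import *
from h import *
s=read_state();print(s['joint_positions'],s['eef_rot'],s['force'],s['tcp_pos'])
f=grab_frame("wrist");q=s['eef_rot'];T=np.eye(4);T[:3,:3]=R.from_quat(np.r_[q[1:],q[0]]).as_matrix();T[:3,3]=s['tcp_pos'];print(T.round(3))
T=T@f['hand_eye'];K=f['intrinsics']
np.savez('w1.npz',K=K,T=T,im=f['frame']);cv2.imwrite('pics/w1.png',f['frame'][:,:,::-1])
print(proj(K,T,(.5835,.307,.08)),proj(K,T,(.476,.149,.09)))
E
```

```text
time: 2.65
tcp_pos: [0.4772, 0.0064, 0.2312]
eef_rot: [0.0, 0.682, 0.731, -0.0]
force: [-0.1, 0.2, 0.3]
gripper_width: -0.0
grip_force: 0.0
time: 3.48
tcp_pos: [0.5839, 0.3072, 0.2308]
eef_rot: [0.0, 0.682, 0.731, -0.0]
force: [-0.1, -0.5, 0.3]
gripper_width: 0.0001
grip_force: 0.0
time: 4.32
tcp_pos: [0.5836, 0.3057, 0.2309]
eef_rot: [-0.0, 0.145, 0.989, -0.0]
force: [-0.6, 0.3, 0.7]
gripper_width: -0.0004
grip_force: 0.0
[-0.01701223  0.70335415 -0.85078779  1.47555568  0.54612728  1.21181911
  0.33529814] [-2.31572545e-04  1.45458900e-01  9.89364222e-01 -3.02602046e-04] [-0.64094497  0.30752244  0.67660913] [0.58355208 0.30571268 0.23085036]
[[-0.958  0.288 -0.001  0.584]
 [ 0.288  0.958 -0.001  0.306]
 [ 0.    -0.001 -1.     0.231]
 [ 0.     0.     0.     1.   ]]
(np.float64(285.97776715992404), np.float64(199.03731925782267)) (np.float64(58.70834541848939), np.float64(132.7949520787269))
```

View pics/w1.png

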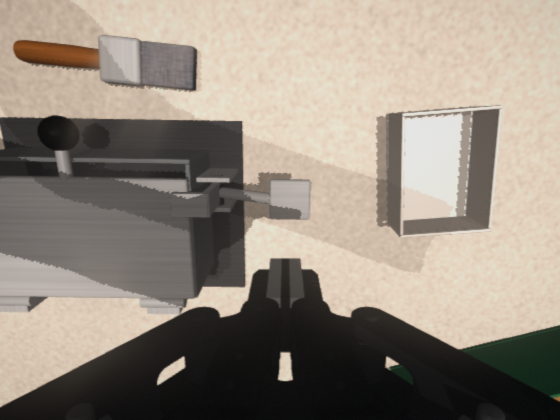

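The wrist view shows the pad face from (270,181) to (309,218), centred near (289.5,199), and the knob at (58,133). Both land on the predicted positions to within 2–3 mm.

Run:
```python
from h import *
w=np.load('w1.npz');K,T=w['K'],w['T']
p=onz(K,T,289.5,199,.08);k=onz(K,T,58,133,.09);print(p,k,np.linalg.norm(p-k))
a=np.arctan2(*(p-k)[1::-1])-np.arctan2(.185,.055);print(np.degrees(a))
ex=np.array([np.cos(a),np.sin(a),0]);print('hinge',k+.15*ex)
print(np.diag([1000]*3)@np.linalg.norm([0]) if 0 else '')
for x in((270,181),(309,181),(309,218),(270,218)):print(onz(K,T,*x,.08))
```

```text
[0.5843629  0.30996489 0.08      ] [0.47598024 0.14838167 0.09      ] 0.19482283168391085
-17.29483750287779
hinge [0.61919838 0.10378834 0.09      ]

[0.56416376 0.29842228 0.08      ]
[0.57392693 0.33065837 0.08      ]
[0.60607652 0.32160916 0.08      ]
[0.59600423 0.28835958 0.08      ]
```

```bash
python3 -m crank '{"gripper":[0,0,0,0,0,0,0,0,0,0],"travel":[[0,0,20],[0,0,20],[0,0,20],[0,0,20],[0,0,20],[0,0,20],[0,0,10],[0,0,5],[0,0,0],[0,0,0]],"rotation":[[0,0,0],[0,0,0],[0,0,0],[0,0,0],[0,0,0],[0,0,0],[0,0,0],[0,0,0],[0,0,0],[0,0,0]]}'
```

```text
time: 5.2
tcp_pos: [0.584, 0.3064, 0.097]
eef_rot: [0.0, 0.149, 0.989, 0.0]
force: [-0.2, 0.2, 0.3]
gripper_width: 0.0001
grip_force: 0.0
```

```bash
python3 -m crank '{"gripper":[0,0,0,0,0,0,0,0,0,0],"travel":[[0,3,5],[0,0,6],[0,0,6],[0,1,6],[0,1,6],[0,1,6],[0,1,4],[0,0,2],[0,0,0],[0,0,0]],"rotation":[[0,0,0],[0,0,0],[0,0,0],[0,0,0],[0,0,0],[0,0,0],[0,0,0],[0,0,0],[0,0,0],[0,0,0]]}'
```

```text
time: 6.03
tcp_pos: [0.5865, 0.3145, 0.0564]
eef_rot: [0.001, 0.148, 0.989, 0.002]
force: [1.3, 3.5, 6.7]
gripper_width: -0.0004
grip_force: 4.2
```

```bash
python3 -m crank '{"gripper":[0,0,0,0,0,0,0,0,0,0],"travel":[[0,0,1],[0,0,1],[0,0,1],[0,0,0.5],[0,0,0.5],[0,0,0],[0,0,0],[0,0,0],[0,0,0],[0,0,0]],"rotation":[[0,0,0],[0,0,0],[0,0,0],[0,0,0],[0,0,0],[0,0,0],[0,0,0],[0,0,0],[0,0,0],[0,0,0]]}'
```

```text
time: 6.87
tcp_pos: [0.5868, 0.3147, 0.0549]
eef_rot: [0.001, 0.148, 0.989, 0.001]
force: [-3.6, -0.3, 24.4]
gripper_width: 0.0003
grip_force: 11.5
```

The force jumped to 24 N, so the lever is on its stop. I'll release it, rise, and take pictures of the lid.

```bash
python3 -m crank '{"gripper":[0,0,0,0,0,0,0,0,0,0],"travel":[[0,-1,-10],[0,0,-15],[0,0,-25],[0,0,-30],[0,0,-30],[0,0,-30],[0,0,-30],[0,0,-30],[0,0,-10],[0,0,0]],"rotation":[[0,0,0],[0,0,0],[0,0,0],[0,0,0],[0,0,0],[0,0,0],[0,0,0],[0,0,0],[0,0,0],[0,0,0]]}'
python3 -m crank '{"gripper":[60,60,60,60,60,60,60,60,60,60],"travel":[[0,0,0],[0,0,0],[0,0,0],[0,0,0],[0,0,0],[0,0,0],[0,0,0],[0,0,0],[0,0,0],[0,0,0]],"rotation":[[0,0,0],[0,0,0],[0,0,0],[0,0,0],[0,0,0],[0,0,0],[0,0,0],[0,0,0],[0,0,0],[0,0,0]]}'
python3 - <<'E'
from plant import *
from h import *
s=read_state();print(s['tcp_pos'],s['joint_positions'])
im=[]
f=grab_frame("wrist");q=s['eef_rot'];T=np.eye(4);T[:3,:3]=R.from_quat(np.r_[q[1:],q[0]]).as_matrix();T[:3,3]=s['tcp_pos']
np.savez('w2.npz',K=f['intrinsics'],T=T@f['hand_eye'],im=f['frame']);im.append(f['frame'][:300,:400])
f=grab_frame("side");np.savez('s2.npz',K=f['intrinsics'],T=f['cam_to_world'],im=f['frame'])
im.append(cv2.resize(f['frame'][200:300,220:353],(400,300),interpolation=cv2.INTER_CUBIC))
cv2.imwrite('pics/c2.png',np.hstack(im)[:,:,::-1])
E
```

```text
time: 7.7
tcp_pos: [0.586, 0.3119, 0.2638]
eef_rot: [0.001, 0.149, 0.989, 0.001]
force: [0.1, 0.7, 0.1]
gripper_width: 0.0001
grip_force: 0.0
time: 8.53
tcp_pos: [0.5854, 0.3118, 0.2613]
eef_rot: [0.0, 0.148, 0.989, 0.0]
force: [-0.8, 0.3, 1.1]
gripper_width: 0.0601
grip_force: 0.0
[0.58542241 0.31177889 0.2613168 ] [-0.02444446  0.68270762 -0.86130049  1.43112415  0.52549093  1.26710852
  0.34215188]
```

View pics/c2.png

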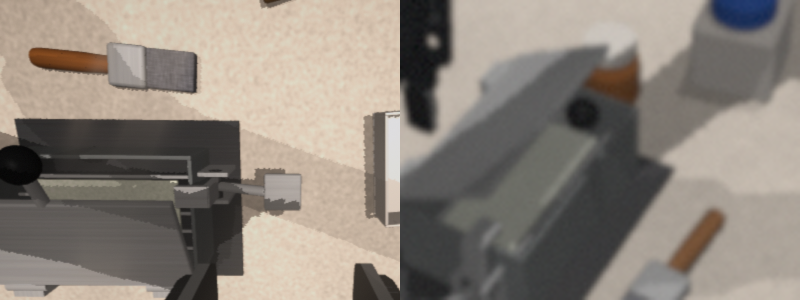

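The lid is ajar. The knob is at wrist pixel (19,164) and, in the side image, at about (280.6,237.4).

Run:
```python
from h import *
w=np.load('w2.npz');s=np.load('s2.npz')
r1=ray(w['K'],w['T'],19,164);r2=ray(s['K'],s['T'],280.6,237.4);k=tri([r1,r2]);print(k,proj(w['K'],w['T'],k),proj(s['K'],s['T'],k))
h=np.array([.6192,.1038,.09]);a=np.radians(-17.3);ex=np.array([np.cos(a),np.sin(a),0])
ey=np.array([-ex[1],ex[0],0])
d=k-h;print(np.linalg.norm(d),'ang',np.arctan2(d[2],-d@ex),'off-y',d@ey)
for th in np.arange(.2,.95,.05):
    p=h-.15*np.cos(th)*ex+[0,0,.15*np.sin(th)];print(th.round(2),p.round(3),np.round(proj(w['K'],w['T'],p)),np.round(proj(s['K'],s['T'],p),1))
```

```text
[0.4932768  0.14494083 0.16388575] (np.float64(16.28953103476755), np.float64(163.71655015856206)) (np.float64(280.259427100267), np.float64(237.9109145469383))
0.1516849517067431 ang 0.508806955381318 off-y 0.00183326143858279
0.2 [0.479 0.148 0.12 ] [ 51. 138.] [286.2 252. ]
0.25 [0.48  0.147 0.127] [ 45. 141.] [285.6 249.7]
0.3 [0.482 0.146 0.134] [ 40. 144.] [284.8 247.4]
0.35 [0.485 0.146 0.141] [ 34. 148.] [283.9 245.1]
0.4 [0.487 0.145 0.148] [ 28. 153.] [282.8 242.7]
0.45 [0.49  0.144 0.155] [ 22. 158.] [281.7 240.3]
0.5 [0.494 0.143 0.162] [ 16. 164.] [280.4 237.9]
0.55 [0.497 0.142 0.168] [ 10. 171.] [278.9 235.5]
0.6 [0.501 0.141 0.175] [  4. 179.] [277.4 233.1]
0.65 [0.505 0.139 0.181] [ -1. 187.] [275.8 230.7]
0.7 [0.51  0.138 0.187] [ -7. 196.] [274.  228.3]
0.75 [0.514 0.136 0.192] [-12. 206.] [272.1 226. ]
0.8 [0.519 0.135 0.198] [-17. 216.] [270.2 223.7]
0.85 [0.525 0.133 0.203] [-22. 227.] [268.1 221.4]
0.9 [0.53  0.132 0.207] [-26. 239.] [266.  219.2]
```

Triangulation gives 152 mm from the hinge at θ≈0.505, which fits the 150 mm radius. The knob is at about (0.4935, 0.144, 0.163). I'll move above it, then descend.

```bash
python3 -m crank '{"gripper":[60,60,60,60,60,60,60,60,60,60],"travel":[[5.6,-26.7,0],[5.6,-26.7,0],[5.6,-26.7,0],[5.6,-26.7,0],[5.6,-26.7,0],[5.6,-26.7,0],[5.4,-27,0],[0,0,15],[0,0,15],[0,0,0]],"rotation":[[0,0,0],[0,0,0],[0,0,0],[0,0,0],[0,0,0],[0,0,0],[0,0,0],[0,0,0],[0,0,0],[0,0,0]]}'
python3 - <<'E'
from plant import *
from h import *
s=read_state();print(s['tcp_pos'],s['eef_rot'])
f=grab_frame("wrist");q=s['eef_rot'];T=np.eye(4);T[:3,:3]=R.from_quat(np.r_[q[1:],q[0]]).as_matrix();T[:3,3]=s['tcp_pos']
d=T[:3,:3].T@(np.array([.4935,.144,.163])-T[:3,3]);print('knob in tool',d)
T=T@f['hand_eye'];print(proj(f['intrinsics'],T,(.4935,.144,.163)))
cv2.imwrite('pics/w3.png',f['frame'][:,:,::-1]);np.savez('w3.npz',K=f['intrinsics'],T=T,im=f['frame'])
E
```

```text
time: 9.47
tcp_pos: [0.4919, 0.1427, 0.2293]
eef_rot: [-0.001, 0.149, 0.989, -0.001]
force: [0.3, -0.5, 0.2]
gripper_width: 0.0601
grip_force: 0.0
[0.49189198 0.14267789 0.22934133] [-0.00141403  0.14890266  0.98885031 -0.00102727]
knob in tool [-0.00131259  0.00189973  0.06633381]
(np.float64(287.44669932789833), np.float64(232.87064442589977))
```

View pics/w3.png

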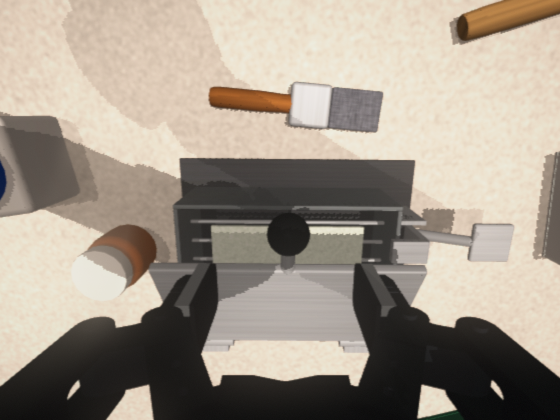

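The ball is at (289,234), against a predicted (287,233), centred between the fingers, and the lever is back up. I'll descend and grip lightly, since the ball must turn in the fingers.

```bash
python3 -m crank '{"gripper":[60,60,60,60,60,60,60,60,60,60],"travel":[[-1.5,2.2,10],[0,0,15],[0,0,15],[0,0,15],[0,0,12],[0,0,10],[0,0,6],[0,0,4],[0,0,0],[0,0,0]],"rotation":[[0,0,0],[0,0,0],[0,0,0],[0,0,0],[0,0,0],[0,0,0],[0,0,0],[0,0,0],[0,0,0],[0,0,0]]}'
python3 -m crank '{"gripper":[45,35,25,20,20,20,20,20,20,20],"travel":[[0,0,0],[0,0,0],[0,0,0],[0,0,0],[0,0,0],[0,0,0],[0,0,0],[0,0,0],[0,0,0],[0,0,0]],"rotation":[[0,0,0],[0,0,0],[0,0,0],[0,0,0],[0,0,0],[0,0,0],[0,0,0],[0,0,0],[0,0,0],[0,0,0]]}' 30
```

```text
time: 10.35
tcp_pos: [0.4956, 0.1462, 0.1446]
eef_rot: [0.0, 0.148, 0.989, 0.0]
force: [0.8, -0.6, 0.3]
gripper_width: 0.0601
grip_force: 0.0
time: 11.18
tcp_pos: [0.4943, 0.144, 0.1439]
eef_rot: [-0.001, 0.149, 0.989, -0.002]
force: [-3.3, -4.4, 2.2]
gripper_width: 0.0266
grip_force: 29.4
```

Run:
```python
import numpy as np
t=np.linspace(.505,1.571,21)
print(np.c_[-150*(np.cos(t[:-1])-np.cos(t[1:])),-150*np.diff(np.sin(t))].round(1).tolist())
```

```text
[[-4.1, -6.9], [-4.4, -6.7], [-4.8, -6.4], [-5.1, -6.2], [-5.4, -5.9], [-5.7, -5.6], [-6.0, -5.3], [-6.3, -4.9], [-6.5, -4.6], [-6.8, -4.2], [-7.0, -3.9], [-7.2, -3.5], [-7.4, -3.1], [-7.5, -2.7], [-7.7, -2.3], [-7.8, -1.9], [-7.9, -1.5], [-7.9, -1.1], [-8.0, -0.6], [-8.0, -0.2]]
```

```bash
python3 -m crank '{"gripper":[20,20,20,20,20,20,20,20,20,20],"travel":[[-4.1,0,-6.9],[-4.4,0,-6.7],[-4.8,0,-6.4],[-5.1,0,-6.2],[-5.4,0,-5.9],[-5.7,0,-5.6],[-6,0,-5.3],[-6.3,0,-4.9],[-6.5,0,-4.6],[-6.8,0,-4.2]],"rotation":[[0,0,0],[0,0,0],[0,0,0],[0,0,0],[0,0,0],[0,0,0],[0,0,0],[0,0,0],[0,0,0],[0,0,0]]}'
python3 - <<'E'
from plant import *
from h import *
s=read_state();print(s['tcp_pos'],s['force'],s['grip_force'],s['gripper_width'])
f=grab_frame("side");np.savez('s3.npz',K=f['intrinsics'],T=f['cam_to_world'],im=f['frame'])
k=s['tcp_pos']+[0,0,.019];h=np.array([.6192,.1038,.09]);a=np.radians(-17.3);ex=np.array([np.cos(a),np.sin(a),0]);d=k-h
print(np.linalg.norm(d),np.arctan2(d[2],-d@ex),proj(f['intrinsics'],f['cam_to_world'],k))
cv2.imwrite('pics/s3.png',cv2.resize(f['frame'][150:310,190:360],None,fx=3,fy=3,interpolation=cv2.INTER_CUBIC)[:,:,::-1])
E
```

```text
time: 12.02
tcp_pos: [0.5477, 0.1271, 0.2012]
eef_rot: [-0.001, 0.149, 0.989, -0.002]
force: [-1.5, -5.9, -1.8]
gripper_width: 0.0261
grip_force: 29.9
[0.54769644 0.12713194 0.20118381] [-1.51315343 -5.85429431 -1.84400774] 29.92476761341095 0.026057470914912034
0.15034947395379467 1.046935619274438 (np.float64(259.0345076933148), np.float64(213.17969623088746))
```

View pics/s3.png

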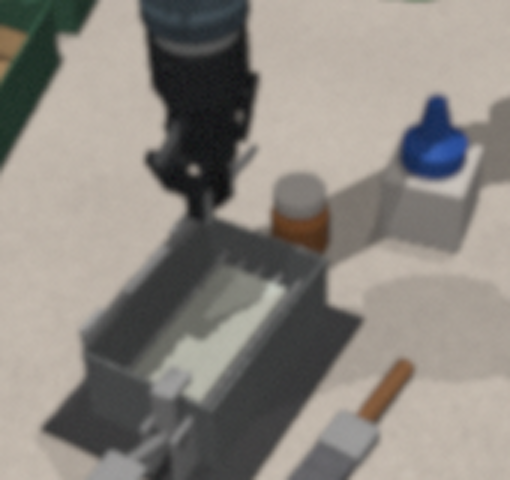

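The lid is following: it appears nearly edge-on, running from (85,335) to (205,215) into the fingers. Radius checks at 150 mm and θ≈1.05. I'll continue to upright, easing the small sideways force.

```bash
python3 -m crank '{"gripper":[20,20,20,20,20,20,20,20,20,20],"travel":[[-7,-0.3,-3.9],[-7.2,-0.3,-3.5],[-7.4,-0.3,-3.1],[-7.5,0,-2.7],[-7.7,0,-2.3],[-7.8,0,-1.9],[-7.9,0,-1.5],[-7.9,0,-1.1],[-6,0,-0.6],[0,0,0]],"rotation":[[0,0,0],[0,0,0],[0,0,0],[0,0,0],[0,0,0],[0,0,0],[0,0,0],[0,0,0],[0,0,0],[0,0,0]]}'
cat > m.py <<'E'
from plant import *
from h import *
s=read_state();print(s['tcp_pos'],s['force'],s['grip_force'],s['gripper_width'])
k=s['tcp_pos']+[0,0,.019];h=np.array([.6192,.1038,.09]);a=np.radians(-17.3);ex=np.array([np.cos(a),np.sin(a),0]);d=k-h
print(np.linalg.norm(d),np.arctan2(d[2],-d@ex),'ex gap mm',-1000*d@ex)
E
python3 m.py
```

```text
time: 12.9
tcp_pos: [0.6123, 0.1066, 0.222]
eef_rot: [0.0, 0.15, 0.989, -0.001]
force: [-1.7, -6.0, 1.5]
gripper_width: 0.026
grip_force: 30.7
[0.61233807 0.10662259 0.22196468] [-1.65262159 -6.02113346  1.50028242] 30.667729675769806 0.026036395663064944
0.15114691145428047 1.521877771553211 ex gap mm 7.3908706722896484
```

```bash
python3 -m crank '{"gripper":[20,20,20,20,20,20,20,20,20,20],"travel":[[-2.5,-0.3,0],[-2.5,-0.2,0],[-2.4,0,0],[0,0,0],[0,0,0],[0,0,0],[0,0,0],[0,0,0],[0,0,0],[0,0,0]],"rotation":[[0,0,0],[0,0,0],[0,0,0],[0,0,0],[0,0,0],[0,0,0],[0,0,0],[0,0,0],[0,0,0],[0,0,0]]}'
python3 m.py
python3 - <<'E'
from plant import *
from h import *
s=read_state();f=grab_frame("wrist");q=s['eef_rot'];T=np.eye(4);T[:3,:3]=R.from_quat(np.r_[q[1:],q[0]]).as_matrix();T[:3,3]=s['tcp_pos']
k=T[:3,3]-.019*T[:3,2];T=T@f['hand_eye'];print(proj(f['intrinsics'],T,k))
np.savez('w4.npz',K=f['intrinsics'],T=T,im=f['frame']);a=f['frame'][120:,80:480]
t=grab_frame("top");np.savez('t4.npz',K=t['intrinsics'],T=t['cam_to_world'],im=t['frame'])
b=cv2.resize(t['frame'][150:225,190:290],(400,300),interpolation=cv2.INTER_CUBIC)
cv2.imwrite('pics/c4.png',np.hstack([a,b])[:,:,::-1])
E
```

```text
time: 13.73
tcp_pos: [0.6183, 0.1047, 0.2222]
eef_rot: [-0.0, 0.149, 0.989, -0.001]
force: [-2.6, -4.9, 1.7]
gripper_width: 0.026
grip_force: 30.8
[0.61832434 0.10472657 0.22220486] [-2.57517999 -4.8640422   1.72727112] 30.773969292640686 0.025991257679275254
0.15121023485404475 1.5634449284147467 ex gap mm 1.111587190305593
(np.float64(284.49890747440435), np.float64(300.027743913482))
```

View pics/c4.png

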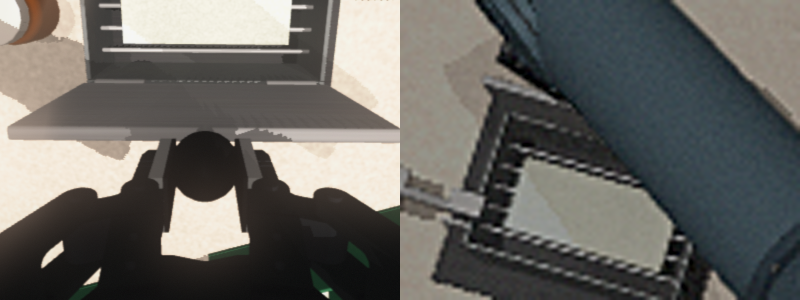

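The wrist view shows the ball centred at crop (205,165), i.e. full-frame (285,285), about 15 px above the pad centre. That puts it a few mm towards the robot. The lid's top edge strip runs from crop row 127 to 141. I'll measure the lean directly.

Run:
```python
from h import *
w=np.load('w4.npz');K,T,im=w['K'],w['T'],w['im']
g=cv2.cvtColor(im,cv2.COLOR_RGB2GRAY)
for u in(150,190,340,400): print(u,[int(x) for x in g[190:275,u]])
h=np.array([.6192,.1038,.09]);a=np.radians(-17.3);ex=np.array([np.cos(a),np.sin(a),0])
b=(g[250:320,250:320]<30)
p=onz(K,T,285,285,.24);print('ball x rel hinge',(p-h)@ex*1000)
for v in(247,261):
  for u in (170,400): print(v,u,(onz(K,T,u,v,.201)-h)@ex*1000)
for v in(198,202,206): print('base',v,(onz(K,T,285,v,.094)-h)@ex*1000)
```

```text
150 [161, 160, 160, 161, 161, 162, 164, 166, 165, 165, 164, 163, 161, 161, 159, 156, 154, 153, 152, 144, 115, 93, 88, 88, 89, 89, 88, 88, 89, 90, 89, 89, 90, 90, 90, 90, 89, 90, 90, 91, 93, 92, 92, 92, 92, 94, 93, 94, 93, 94, 93, 95, 95, 93, 93, 99, 113, 128, 139, 146, 151, 150, 149, 146, 142, 140, 138, 138, 137, 146, 196, 231, 233, 234, 236, 239, 239, 239, 238, 236, 232, 231, 233, 237, 237]
190 [61, 63, 62, 63, 62, 62, 61, 61, 69, 94, 108, 119, 117, 90, 86, 83, 83, 83, 83, 85, 84, 83, 83, 84, 84, 84, 83, 83, 85, 84, 83, 86, 85, 84, 83, 84, 84, 86, 86, 85, 87, 87, 87, 87, 87, 88, 88, 88, 87, 88, 87, 89, 90, 87, 87, 90, 103, 120, 133, 142, 148, 147, 145, 141, 140, 137, 135, 136, 135, 131, 137, 161, 164, 165, 165, 166, 166, 166, 164, 164, 164, 167, 164, 165, 166]
340 [70, 70, 70, 70, 70, 65, 67, 66, 66, 67, 75, 91, 81, 80, 84, 84, 84, 83, 84, 84, 85, 84, 86, 85, 85, 86, 85, 84, 85, 87, 87, 87, 87, 84, 85, 87, 86, 87, 86, 89, 88, 89, 88, 86, 89, 87, 88, 88, 86, 88, 88, 87, 85, 86, 87, 86, 85, 101, 138, 165, 163, 116, 108, 108, 106, 107, 108, 109, 109, 108, 106, 151, 234, 237, 236, 236, 237, 237, 232, 183, 69, 40, 42, 40, 41]
400 [73, 77, 80, 88, 89, 93, 95, 97, 100, 101, 101, 98, 136, 137, 111, 91, 88, 88, 88, 87, 88, 88, 88, 88, 89, 89, 90, 88, 88, 89, 90, 90, 90, 89, 88, 90, 89, 88, 90, 92, 93, 92, 92, 91, 93, 93, 92, 92, 94, 93, 93, 93, 95, 92, 94, 93, 92, 99, 127, 161, 175, 184, 190, 192, 190, 191, 192, 194, 192, 188, 181, 172, 193, 219, 224, 226, 227, 228, 227, 225, 222, 220, 221, 222, 222]
ball x rel hinge -7.202133907901713
247 170 -7.966429326691482
247 400 -8.107309248591442
261 170 -0.21530879335987818
261 400 -0.365134560388872
base 198 -7.855791184281809
base 202 -4.521908813802893
base 206 -1.1655298542615267
```

The strip width comes out at 7.8 mm (8 mm true) and the base front face at about −4 mm, so the hinge estimate holds. The lid leans about 0.04 rad short of upright, so I'll move 6 mm further and measure again.

```bash
python3 -m crank '{"gripper":[20,20,20,20,20,20,20,20,20,20],"travel":[[-2,0,0],[-2,0,0],[-2,0,0],[0,0,0],[0,0,0],[0,0,0],[0,0,0],[0,0,0],[0,0,0],[0,0,0]],"rotation":[[0,0,0],[0,0,0],[0,0,0],[0,0,0],[0,0,0],[0,0,0],[0,0,0],[0,0,0],[0,0,0],[0,0,0]]}'
python3 - <<'E'
from plant import *
from h import *
s=read_state();f=grab_frame("wrist");q=s['eef_rot'];T=np.eye(4);T[:3,:3]=R.from_quat(np.r_[q[1:],q[0]]).as_matrix();T[:3,3]=s['tcp_pos']
K=f['intrinsics'];T=T@f['hand_eye'];g=cv2.cvtColor(f['frame'],cv2.COLOR_RGB2GRAY).astype(int)
h=np.array([.6192,.1038,.09]);a=np.radians(-17.3);ex=np.array([np.cos(a),np.sin(a),0])
for u in(150,190,400):
    d=np.diff(g[:,u]); print(u,[(v,int(d[v])) for v in range(195,275) if abs(d[v])>12])
for v in(200,202,204,206): print('base',v,(onz(K,T,285,v,.094)-h)@ex*1000)
for v in range(240,266,3): print(v,((onz(K,T,170,v,.201)-h)@ex*1000).round(1))
E
python3 m.py
```

```text
time: 14.67
tcp_pos: [0.6241, 0.1029, 0.2223]
eef_rot: [-0.0, 0.149, 0.989, -0.001]
force: [-3.1, -6.0, 2.4]
gripper_width: 0.0261
grip_force: 30.9
150 [(202, -19), (203, -32), (243, 15), (256, 48), (257, 40)]
190 [(195, -33), (243, 16), (244, 17), (256, 18)]
400 [(197, -17), (244, 23), (245, 31), (246, 20), (258, 21), (259, 30)]
base 200 -0.1453079765372939
base 202 1.5250261377369212
base 204 3.2009879495024403
base 206 4.88260594804955
240 -5.7
243 -4.1
246 -2.5
249 -0.8
252 0.8
255 2.5
258 4.2
261 5.8
264 7.5
[0.62406305 0.10295307 0.22228107] [-2.65486676 -6.07465148  2.57571347] 30.852579474449158 0.026152155783527174
0.15136158114309597 1.6031414189119695 ex gap mm -4.894907240067245
```

The plate's top edges now sit at −3.5 and +3.7 mm about the hinge, so the lid is upright, gripped at about 30 N. Handing in.

```bash
python3 -m crank '{"gripper":[20,20,20,20,20,20,20,20,20,20],"travel":[[0,0,0],[0,0,0],[0,0,0],[0,0,0],[0,0,0],[0,0,0],[0,0,0],[0,0,0],[0,0,0],[0,0,0]],"rotation":[[0,0,0],[0,0,0],[0,0,0],[0,0,0],[0,0,0],[0,0,0],[0,0,0],[0,0,0],[0,0,0],[0,0,0]]}' && python3 -c "
from plant import *
print(close_job())"
```

```text
time: 15.55
tcp_pos: [0.6241, 0.1029, 0.2223]
eef_rot: [-0.0, 0.149, 0.989, -0.001]
force: [-2.7, -5.9, 2.1]
gripper_width: 0.0263
grip_force: 30.9
the job is handed in; nothing more can be done
None
```

The job is handed in (no verdict was returned): I pushed the trip lever to its stop and it sprang back, and the lid measured upright over its hinge, held still by the knob at about 31 N; the arm touched nothing else that I saw.

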